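# Shut the sloping lid and find the lock with its key

## Robot

A 6-joint arm with a two-finger parallel gripper is mounted at the origin on a cart in front of the work surface, level with it; the furniture and walls round the work are solid. World frame = base frame: x ahead of the robot, y to its left, z up, the work surface at z = 0. Lengths are in mm, angles in degrees, forces in N, time in s.
With the tool pointing down it reaches from about 350 to 725 mm from the base axis. Payload 4.3 kg.
Tool frame: the origin (TCP) lies at the very end of the fingers, on their centre line; the grasp point (between the pads) lies 19 mm behind it; z points along the fingers, y is the line along which they close (so a half turn about z gives the same grasp; the last joint's range is limited). The gripper opens to 85 mm and grips with 20 to 120 N. Pads are 22 mm wide; open, the fingers measure 114 mm over their backs; the gripper's body (76 mm by 85 mm) begins 54 mm behind the grasp point. The pads swing forward as they close: fully open they stand 13 mm farther back than shut.
Start: joints at [-76.564, 21.618, 4.641, 73.018, 0, 83.68], TCP at [194.367, -541.192, 231.329] pointing down, gripper open.
Joint ranges: [-156.06, 156.06], [-48.1, 94.91], [-58.44, 69.94], [-101.28, 121.22], [-78.64, 73.56], [-180, 180]. Speed limits (degrees/s): [147.25, 147.25, 180, 180, 180, 180].

## Interface

Orientations are given as [roll, pitch, yaw] about the fixed x, y, z axes, in that order (R = Rz(yaw) Ry(pitch) Rx(roll)).
In Python, from bench import robot gives the robot as it stands.
- The arm moves only by the shell command python3 -m crank 'ROWS' [FORCE]. ROWS is JSON, a list of rows, each an object with "fingers": the closure, from 0 (fully open) to 1 (shut); "slide": the shift along the tool's x, y, z as a fraction of full scale, a list of three; "twist": the turn, a rotation vector about the tool's x, y, z as a fraction of full scale, a list of three. In form: [{"fingers": fingers, "slide": [dx, dy, dz], "twist": [wx, wy, wz]}, ...]. A call has 1 to 20 rows; each row shifts and turns the commanded pose from where the row before left it, along the tool's axes as they then stand; what a row does not reach is not made up. Full scale, the value 1, is 500 mm for a shift and 0.08 rad for a turn. A row lasts 1/12 s, in which the tool goes at most 41.7 mm and 7.16 degrees, less where a joint would pass 70% of its speed; a pose out of reach is approached as far as the arm can. A call with a number of a shift or a turn outside -1 to 1 is refused whole. A call with a gripper value outside its range is refused whole. The fingers move at their own pace and stop on an object; FORCE is the grip in N (left out, the last holds). Time passes only in rows, so rows that do not move let the fingers close. It gives the time, the measured TCP pose, the force, the opening and the grip force at its end, in the units of the state.
- robot.get_obs(): the state, without advancing time (a new reading comes with each control period).
- robot.grab_frame(name): name is "side" or "top"; returns a dict with "image" (400x640x3 uint8, red, green, blue), "camera_matrix" (3x3 intrinsics, pixels), "dist_coeffs" ([k1, k2, p1, p2, k3] as OpenCV has them; the pictures are not rectified), "rvec" (rotation vector, rad) and "tvec" (3), from world to camera coordinates, as OpenCV has them. Camera axes: x right, y down, z forward; pixel columns grow to the right and rows downward; lengths in mm; the calibration is good to about 2 mm. A picture is of the moment at which its call begins. There is no depth.
- robot.hand_in(): hands the job in; it is judged then, once.
Trained networks look in a picture, given as the dict that the camera call returned (one of the last four; its "shot" number tells which), for a name from the list of things; names that differ only in an ending like _2 or _b are one class to them, and where a whole thing is asked for, a point or a joint stands for the part that bears it (a point fixed in the world has none). Each returns a list of dicts, best first, with "confidence" (0 to 1); they miss things now and then, are a little off and sometimes report something else, mostly with a low value. They report only what shows in the picture. A call takes as long as a camera call.
- robot.boxes_of(picture, thing): "position" ([x, y, z] in mm, in world coordinates, good to about 4 mm: the middle of the surface that is visible of it).
The state is a dict: "clock": time; "joint_positions": joint angles; "qvel": joint speeds; "tau": joint torques, N m; "ee_pos": TCP position; "tcp_rot": TCP orientation; "ft_force": force on the tool from outside, world axes, zero at the start; "moment": the same for the moment, N m; "width": finger opening in mm; "finger_force": force on a finger pad.
Only numpy, scipy, OpenCV 4.12 (cv2) and the standard library are available. Lean on these libraries where they do the work, as an engineer would, in place of code of your own. Each camera call takes 0.05 s, during which the arm holds its last target. There are 200 camera calls.

## Task

Swing the lid of the blue sloping case fully shut. Then lock it with the red winged key that sits in its lock: while pressing the key in lightly, rock it back and forth until it drops into the lock, turn it clockwise as far as it goes, and let go with the key still pushed in. Do not force the lock, and leave the things standing around the case where they are.

Things in the scene. Friction and masses are not known exactly. Their poses are not given: they have to be found in the camera images.
- case: blue steel case, fixed to the bench, 210 mm deep (x) by 200 mm wide (y), 145 mm tall at the back and 50 mm at the front. Origin: on the bench under the case, x to its back, y to its left as seen from the front, z up. Shut, its lid slopes down to the front at 30 degrees to the horizontal, so that a line square to the lid leans 30 degrees from vertical towards the front (case frame: -0.5, 0, 0.866).
- lid_hinge_line (a point): middle of the lid's hinge line, on the case: 75 mm behind and 145 mm above the case's origin. The hinge axis is the case's y. Axes as the case.
- lid (a joint): opening of the grey lid, rad: 0 fully shut, up to 1.2 open. A stiff friction hinge: the lid stays where it is left and swings shut under a push of 1 to 6 N at its front edge. The lid is a plate 190 mm long from hinge to front edge, 206 mm wide, 4 mm thick.
- lid_push (a point): point on the lid's top face, free of fittings, good to push on: 165 mm from the hinge (25 mm from the front edge), 65 mm to the left of the lock. Moves with the lid: x along the lid towards the hinge, y along the hinge to the left, z square to the lid, outward.
- lid_push_right (a point): the same, 65 mm to the right of the lock.
- lock_core: round steel lock housing on the lid, 48 mm across (54 mm at its foot), standing 12 mm above the lid. Origin: on the lid's top face on the key's axis, 135 mm from the hinge; axes as lid_push, z outward along the key's axis. Inside, out of sight, is a ring with a notch for the key; the ring does not turn until the key is in the notch, then it turns with the key against a friction of 0.15 N m.
- key_grip (a point): centre of the red plastic wing of the key: a flat grip 42 mm long (point y), 12 mm thick (point x), 40 mm tall (point z, outward from the lid, along the key's axis). The point is on the axis, 42 mm above the lid's top face when the key is out and 35 mm when it is in; the wing reaches 20 mm above and below it. Turns and sinks with the key. Captive: the key cannot be taken out.
- key_turn (a joint): turn of the key, rad, clockwise as seen looking onto the lid: at 0 the wing lies across the slope (along the hinge), at its stop, 1.57, it lies up and down the slope. Lower stop -0.3. When the key is out it turns freely over this whole range, and this locks nothing.
- key_depth (a joint): how far the key is pushed in, m: 0 out, 0.007 fully in. It takes 1.5 to 3 N to slide, and stays where it is left (no spring). Except at the notch it is stopped after 0.5 to 1.5 mm; the notch is somewhere between key_turn -0.1 and 0.7, different each time, and about 0.09 rad of error either side still lets the key in. Once in, it stays in while it is turned, or let go and gripped afresh.
- tape_roll: bystander, roll of black tape lying flat, 58 mm across, 19 mm tall; origin under its centre
- flux_tin: bystander, round yellow tin, 52 mm across, 21 mm tall; origin under its centre
- capacitor_2: bystander, black electrolytic capacitor standing, 40 mm across, 51 mm tall; origin under its centre
- ferrite_coil: bystander, black square-sided coil block, 56 x 52 mm, 52 mm tall; origin under its centre

How it is judged (in metres and radians):
On the way, in this order (a step that is already met when the one before it is completed fails the run):
1. the lid is fully shut, with the key not yet turned to the locked position (value of joint lid below 0.04 rad and value of joint key_turn below 1.2 rad), for 0.2 s.
2. with the lid shut, the key is in the lock's notch and turned clockwise to its stop (value of joint lid below 0.04 rad and value of joint key_depth above 0.005 m and value of joint key_turn above 1.4 rad), for 0.2 s.
At the end, for the whole second after the job is handed in: the lid is shut (under 0.04 rad), the key is at least 5 mm in and turned at least 1.4 rad clockwise (its stop is at 1.57), at rest, and let go (all of step 2 and velocity of joint key_turn below 0.05 rad/s); the robot touches nothing.
It fails at once if the lock is forced: anything presses on it, or the key on its ring, with more than 45 N (contact force between lock_core and anything else above 45 N).
It fails at once if a bystander is moved more than 30 mm (distance of any of tape_roll, flux_tin, capacitor_2, ferrite_coil from where it was at the start of the episode above 0.03 m).
It also fails if it takes over 51 s, if anything falls off the work surface, if the arm or the gripper's body presses on something with over 40 N, if the wrist force passes 120 N, or if a joint passes its speed limit or range.

## Working session

There is one attempt and no reset: what is moved stays moved. The work goes in short steps, Python scripts to look and compute and a shell command to move; the robot and the scene stay as the last step left them, time stands still between calls to the robot, and variables do not carry over. Pictures are saved under pics/ and viewed, at most 10 in all, crops included, and the job is handed in when it is done.

```bash
mkdir -p pics; ls
python3 - <<'E'
from bench import robot
import cv2,numpy as np
o=robot.get_obs();print(o)
ims=[]
for n in ("side","top"):
    p=robot.grab_frame(n);ims.append(p["image"])
    print(n,p["camera_matrix"],p["dist_coeffs"],p["rvec"],p["tvec"])
    for t in ["case","lid","lock_core","key_grip","tape_roll","flux_tin","capacitor_2","ferrite_coil"]:
        print(t,[(np.round(d["position"],0),round(d["confidence"],2)) for d in robot.boxes_of(p,t)[:3]])
    cv2.imwrite(f"pics/{n}0.png",p["image"][:,:,::-1])
E
```

```text
pics
{'clock': 0.0, 'joint_positions': array([-7.65641656e+01,  2.16614479e+01,  4.56333450e+00,  7.30179859e+01,
       -1.16063113e-03,  8.36792893e+01]), 'qvel': array([-0.08300316,  0.05874015, -0.03889937, -0.07896489,  0.09287152,
       -0.00653755]), 'tau': array([-3.14389963e-04, -4.63604736e+01,  2.69875592e+01,  2.07171869e-02,
       -9.95258233e-05, -5.49517338e-07]), 'ee_pos': array([ 194.20245171, -540.52156547,  230.36805956]), 'tcp_rot': array([-1.79884479e+02, -1.16282066e-02,  1.97565346e+01]), 'ft_force': array([-0.22021062,  0.01717804,  0.21737386]), 'moment': array([ 0.03286681,  0.03708459, -0.01809829]), 'finger_force': 0.0, 'width': 85.4232013270789}
side [[469.15951249   0.         316.75261391]
 [  0.         469.15951249 202.00627761]
 [  0.           0.           1.        ]] [0.03899753 0.         0.         0.         0.        ] [ 1.29765889 -2.29899892  0.90206038] [488.98214752 354.83555017 992.59856054]
case [(array([564., 159., 142.]), 0.8)]
lid [(array([547., 149., 177.]), 0.87)]
lock_core [(array([525., 143., 194.]), 0.51)]
key_grip [(array([541
[... 344 characters left out ...]
 0.66)]
top [[379.38046082   0.         317.9742354 ]
 [  0.         379.38046082 203.64306897]
 [  0.           0.           1.        ]] [0.02799103 0.         0.         0.         0.        ] [ 2.14980061 -2.11084386  0.10420286] [248.01596555 567.41203889 861.27041617]
case [(array([572., 139., 171.]), 0.8)]
lid [(array([555., 138., 174.]), 0.59)]
lock_core [(array([527., 132., 190.]), 0.6), (array([507., 290.,  20.]), 0.4)]
key_grip [(array([541., 131., 238.]), 0.73)]
tape_roll [(array([584., -44.,  18.]), 0.7), (array([558., 137., 177.]), 0.54)]
flux_tin [(array([505., 288.,  18.]), 0.55)]
capacitor_2 [(array([614., 293.,  50.]), 0.51)]
ferrite_coil [(array([525., 368.,  48.]), 0.97)]
```

View pics/side0.png

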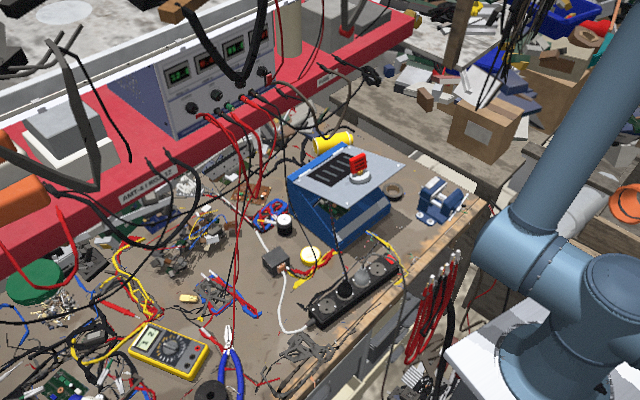

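View pics/top0.png

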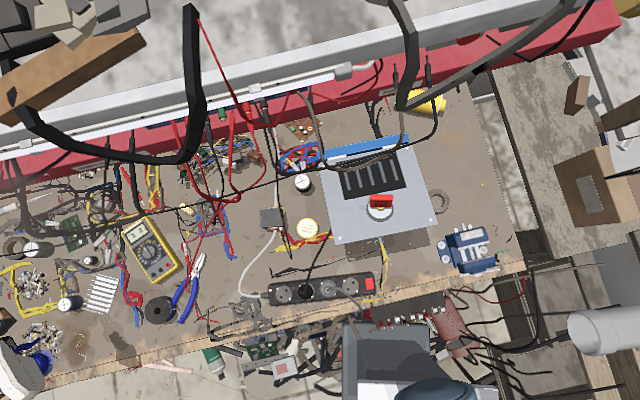

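The pictures show the lid nearly level in both views (key at about 381,200 in top and 358,162 in side), and the tape roll to the right. I'll enlarge both to read off the corners.

Run:
```python
import cv2,numpy as np
a=cv2.imread("pics/side0.png")[130:260,275:415];b=cv2.imread("pics/top0.png")[125:255,312:452]
f=lambda i:cv2.resize(i,None,fx=5,fy=4,interpolation=cv2.INTER_CUBIC)
g=lambda i:cv2.resize(i,(400,371),interpolation=cv2.INTER_CUBIC)
cv2.imwrite("pics/a.png",cv2.resize(a,None,fx=4.5,fy=4.5,interpolation=cv2.INTER_CUBIC))
cv2.imwrite("pics/b.png",cv2.resize(b,None,fx=4.5,fy=4.5,interpolation=cv2.INTER_CUBIC))
```

```text
(no output)
```

View pics/a.png

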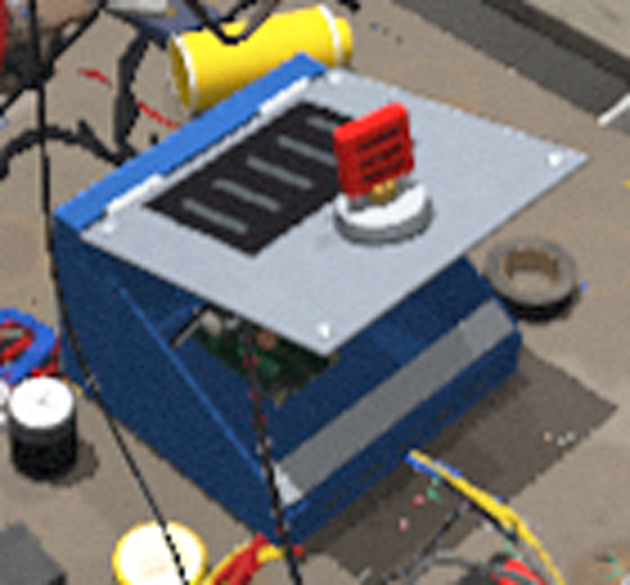

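View pics/b.png

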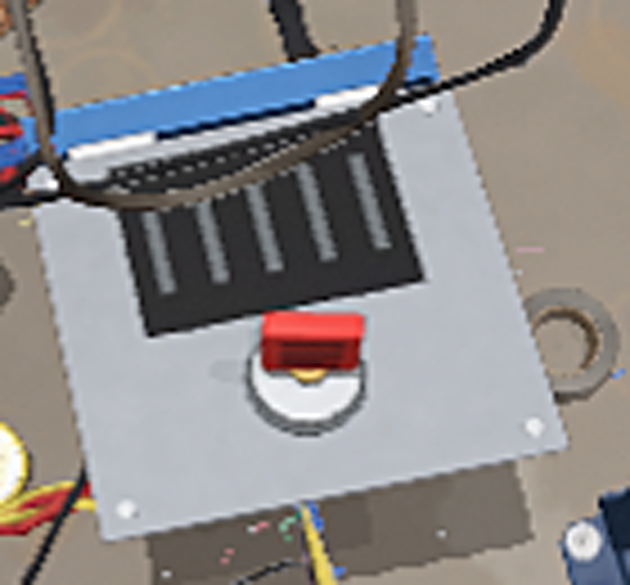

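Side crop: lid corners front-right (406,165), front-left (347,209), back-left (293,183); case rear top right (343,142). Top crop: front-left (335,245), front-right (438,224), back-right (412,146). The key wing is roughly across the slope. Fitting the model now.

```bash
cat > h.py <<'E'
from bench import robot
import cv2,numpy as np
from scipy.optimize import least_squares
from scipy.spatial.transform import Rotation as R
def proj(p,X): return cv2.projectPoints(np.array(X,float).reshape(-1,1,3),np.array(p["rvec"]),np.array(p["tvec"]),np.array(p["camera_matrix"]),np.array(p["dist_coeffs"]))[0][:,0]
def case2w(v,P):
    return P*0 if P is None else (R.from_euler('z',v[2]).apply(P)+[v[0],v[1],0])
def lidpts(v,q,P): # P: (dist from hinge, y left, height)
    P=np.atleast_2d(np.array(P,float)); a=np.pi/6-q
    u=np.array([-np.cos(a),0,-np.sin(a)]);n=np.array([-np.sin(a),0,np.cos(a)])
    return case2w(v,np.array([75,0,145])+P[:,:1]*u+P[:,1:2]*[0,1,0]+P[:,2:]*n)
E
cat > fit.py <<'E'
from h import *
ps,pt=robot.grab_frame("side"),robot.grab_frame("top")
c=lambda a,o:np.array(a)/4.5+o
S=c([[588,157],[325,354],[80,237]],[275,130]); SL=[[190,-103,2],[190,103,2],[0,103,2]]
SC=c([[57,215],[305,55]],[275,130]); CP=np.array([[105,100,145],[105,-100,145.]])
T=c([[104,541],[567,447],[450,95]],[312,125]); TL=[[190,103,2],[190,-103,2],[0,-103,2]]
TC=c([[430,37]],[312,125])
def f(v):
    return np.concatenate([(proj(ps,lidpts(v,v[3],SL))-S).ravel(),(proj(ps,case2w(v,CP))-SC).ravel(),(proj(pt,lidpts(v,v[3],TL))-T).ravel(),(proj(pt,case2w(v,CP[1:]))-TC).ravel()])
r=least_squares(f,[560,140,0.,.4],x_scale=[10,10,.1,.1],loss='soft_l1')
print(r.x,np.degrees(r.x[2:]),f(r.x).reshape(-1,2).round(1))
print(lidpts(r.x,r.x[3],[[135,0,0],[135,0,42],[165,65,0],[165,-65,0]]),lidpts(r.x,0,[[135,0,0],[135,0,42],[165,65,0],[165,-65,0]]))
E
python3 fit.py
```

```text
[5.81543588e+02 1.40764767e+02 2.10777219e-01 8.12170120e-01] [12.07664509 46.5339201 ] [[ 1.4 -0.3]
 [-0.1 -0.4]
 [ 0.1 -0.1]
 [-1.7 -1.3]
 [-0.7 -1. ]
 [-1.3  2.3]
 [ 1.   2.9]
 [-0.  -0.7]
 [-0.2 -0.3]]
[[528.3299911  129.3794465  183.41869594]
 [540.0179491  131.88014481 223.68205578]
 [486.60763851 186.92383452 191.95618393]
 [513.80623609  59.80091648 191.95618393]] [[540.55776157 131.99564044  77.5       ]
 [520.02252097 127.60202083 113.87306696]
 [501.5526913  190.1214049   62.5       ]
 [528.75128888  62.99848686  62.5       ]]
```

The fit agrees with the networks: key grip at about (541,132,225), and the lid about 0.81 rad open. First, travel to a point in front of and above the lid.

```bash
python3 -m crank '[{"fingers":1,"slide":[0.056,-0.054,-0.0075],"twist":[0,0,0]},{"fingers":1,"slide":[0.056,-0.054,-0.0075],"twist":[0,0,0]},{"fingers":1,"slide":[0.056,-0.054,-0.0075],"twist":[0,0,0]},{"fingers":1,"slide":[0.056,-0.054,-0.0075],"twist":[0,0,0]},{"fingers":1,"slide":[0.056,-0.054,-0.0075],"twist":[0,0,0]},{"fingers":1,"slide":[0.056,-0.054,-0.0075],"twist":[0,0,0]},{"fingers":1,"slide":[0.056,-0.054,-0.0075],"twist":[0,0,0]},{"fingers":1,"slide":[0.056,-0.054,-0.0075],"twist":[0,0,0]},{"fingers":1,"slide":[0.056,-0.054,-0.0075],"twist":[0,0,0]},{"fingers":1,"slide":[0.056,-0.054,-0.0075],"twist":[0,0,0]},{"fingers":1,"slide":[0.056,-0.054,-0.0075],"twist":[0,0,0]},{"fingers":1,"slide":[0.056,-0.054,-0.0075],"twist":[0,0,0]},{"fingers":1,"slide":[0.056,-0.054,-0.0075],"twist":[0,0,0]},{"fingers":1,"slide":[0.056,-0.054,-0.0075],"twist":[0,0,0]},{"fingers":1,"slide":[0.056,-0.054,-0.0075],"twist":[0,0,0]},{"fingers":1,"slide":[0.056,-0.054,-0.0075],"twist":[0,0,0]}]'; python3 -c "
from bench import robot;print(robot.get_obs()['joint_positions'])"
```

```text
clock: 2.33
ee_pos: [470.5, 18.8, 291.8]
tcp_rot: [180.0, -0.0, 19.8]
ft_force: [1.5, -0.6, 0.8]
width: 0.0
finger_force: 0.0
[-5.42589495e+00  8.77930571e+00 -3.59956044e+00  7.75699317e+01
 -1.50732598e-02  1.54800191e+02]
```

```bash
python3 -m crank '[{"fingers":1,"slide":[0,0,0],"twist":[0,0,-1]},{"fingers":1,"slide":[0,0,0],"twist":[0,0,-1]},{"fingers":1,"slide":[0,0,0],"twist":[0,0,-1]},{"fingers":1,"slide":[0,0,0],"twist":[0,0,-1]},{"fingers":1,"slide":[0,0,0],"twist":[0,0,-1]},{"fingers":1,"slide":[0,0,0],"twist":[0,0,-1]},{"fingers":1,"slide":[0,0,0],"twist":[0,0,-1]},{"fingers":1,"slide":[0,0,0],"twist":[0,0,-1]},{"fingers":1,"slide":[0,0,0],"twist":[0,0,-1]},{"fingers":1,"slide":[0,0,0],"twist":[0,0,-1]},{"fingers":1,"slide":[0,0,0],"twist":[0,0,-1]},{"fingers":1,"slide":[0,0,0],"twist":[0,0,-1]},{"fingers":1,"slide":[0,0,0],"twist":[0,0,-1]},{"fingers":1,"slide":[0,0,0],"twist":[0,0,-1]},{"fingers":1,"slide":[0,0,0],"twist":[0,0,-1]},{"fingers":1,"slide":[0,0,0],"twist":[0,0,-1]},{"fingers":1,"slide":[0,0,0],"twist":[0,0,-1]},{"fingers":1,"slide":[0,0,0],"twist":[0,0,-1]},{"fingers":1,"slide":[0,0,0],"twist":[0,0,-1]},{"fingers":1,"slide":[0,0,0],"twist":[0,0,-1]}]'; python3 -m crank '[{"fingers":1,"slide":[0,0,0],"twist":[0,0,-1]},{"fingers":1,"slide":[0,0,0],"twist":[0,0,-1]},{"fingers":1,"slide":[0,0,0],"twist":[0,0,-1]},{"fingers":1,"slide":[0,0,0],"twist":[0,0,-1]},{"fingers":1,"slide":[0,0,0],"twist":[0,0,-1]},{"fingers":1,"slide":[0,0,0],"twist":[0,0,-1]},{"fingers":1,"slide":[0,0,0],"twist":[0,0,-1]},{"fingers":1,"slide":[0,0,0],"twist":[0,0,-1]},{"fingers":1,"slide":[0,0,0],"twist":[0,0,-1]},{"fingers":1,"slide":[0,0,0],"twist":[0,0,-1]},{"fingers":1,"slide":[0,0,0],"twist":[0,0,-1]},{"fingers":1,"slide":[0,0,0],"twist":[0,0,-1]},{"fingers":1,"slide":[0,0,0],"twist":[0,0,-1]},{"fingers":1,"slide":[0,0,0],"twist":[0,0,-1]},{"fingers":1,"slide":[0,0,0],"twist":[0,0,-1]},{"fingers":1,"slide":[0,0,0],"twist":[0,0,-1]},{"fingers":1,"slide":[0,0,0],"twist":[0,0,-1]},{"fingers":1,"slide":[0,0,0],"twist":[0,0,-1]},{"fingers":1,"slide":[0,0,0],"twist":[0,0,-1]},{"fingers":1,"slide":[0,0,0],"twist":[0,0,-1]}]'; python3 -m crank '[{"fingers":1,"slide":[0,0,0],"twist":[0,0,-1]},{"fingers":1,"slide":[0,0,0],"twist":[0,0,-1]},{"fingers":1,"slide":[0,0,0],"twist":[0,0,-1]},{"fingers":1,"slide":[0,0,0],"twist":[0,0,-1]},{"fingers":1,"slide":[0,0,0],"twist":[0,0,-1]},{"fingers":1,"slide":[0,0,0],"twist":[0,0,-1]},{"fingers":1,"slide":[0,0,0],"twist":[0,0,-1]},{"fingers":1,"slide":[0,0,0],"twist":[0,0,-1]},{"fingers":1,"slide":[0,0,0],"twist":[0,0,-1]},{"fingers":1,"slide":[0,0,0],"twist":[0,0,-1]},{"fingers":1,"slide":[0,0,0],"twist":[0,0,-1]},{"fingers":1,"slide":[0,0,0],"twist":[0,0,-1]},{"fingers":1,"slide":[0,0,0],"twist":[0,0,-1]},{"fingers":1,"slide":[0,0,0],"twist":[0,0,-1]},{"fingers":1,"slide":[0,0,0],"twist":[0,0,-1]},{"fingers":1,"slide":[0,0,0],"twist":[0,0,-1]},{"fingers":1,"slide":[0,0,0],"twist":[0,0,-1]},{"fingers":1,"slide":[0,0,0],"twist":[0,0,-0.2]}]'; python3 -c "
from bench import robot;print(robot.get_obs()['joint_positions'])"
```

```text
clock: 4.0
ee_pos: [470.0, 16.8, 291.4]
tcp_rot: [180.0, 0.0, 111.7]
ft_force: [-0.8, -0.0, -0.5]
width: -0.0
finger_force: 0.0
clock: 5.67
ee_pos: [470.0, 16.8, 291.4]
tcp_rot: [-180.0, 0.0, -156.7]
ft_force: [-0.5, 0.1, -0.3]
width: -0.0
finger_force: 0.0
clock: 7.17
ee_pos: [470.0, 16.8, 291.4]
tcp_rot: [-180.0, -0.0, -77.9]
ft_force: [-0.4, 0.7, -0.2]
width: -0.3
finger_force: 0.0
[-5.68251775e+00  8.74649276e+00 -3.69652311e+00  7.75442382e+01
 -5.72399201e-03 -1.07734575e+02]
```

```bash
python3 -m crank '[{"fingers":1,"slide":[-0.016,-0.024,0.033],"twist":[0,0,0]},{"fingers":1,"slide":[-0.016,-0.024,0.033],"twist":[0,0,0]},{"fingers":1,"slide":[-0.016,-0.024,0.033],"twist":[0,0,0]},{"fingers":1,"slide":[-0.016,-0.024,0.033],"twist":[0,0,0]},{"fingers":1,"slide":[0,0,0],"twist":[0.935,0,0]},{"fingers":1,"slide":[0,0,0],"twist":[0.935,0,0]},{"fingers":1,"slide":[0,0,0],"twist":[0.935,0,0]},{"fingers":1,"slide":[0,0,0],"twist":[0.935,0,0]},{"fingers":1,"slide":[0,0,0],"twist":[0.935,0,0]},{"fingers":1,"slide":[0,0,0],"twist":[0.935,0,0]},{"fingers":1,"slide":[0,0,0],"twist":[0.935,0,0]},{"fingers":1,"slide":[0,0,0],"twist":[0,0,0]}]'
cat > rel.py <<'E'
from h import *
v=[581.5,140.8,.2108]
o=robot.get_obs();E=R.from_euler('xyz',o['tcp_rot'],degrees=True)
L=lidpts(v,0,[[0,0,0],[1,0,0],[0,1,0],[0,0,1]]);M=L[1:]-L[0]
print('J',o['joint_positions'].round(1),'t',o['clock'],'ft tool',E.inv().apply(o['ft_force']).round(2),'mom tool',E.inv().apply(o['moment']).round(3),'w',o['width'],o['finger_force'])
print('ee',o['ee_pos'].round(1),'lid frame (dist,yleft,height):',(M@(o['ee_pos']-L[0])).round(1))
print('tool axes in (dist,left,h):\n',(M@E.as_matrix()).T.round(3))
E
python3 rel.py
```

```text
clock: 8.17
ee_pos: [504.5, 58.3, 220.6]
tcp_rot: [-150.3, 0.1, -78.2]
ft_force: [-2.4, -0.3, -0.8]
width: -0.1
finger_force: 0.0
J [  -6.1   -9.4  -41.    30.     8.9 -105.6] t 8.1667 ft tool [-0.22  2.48 -0.46] mom tool [-0.509 -0.029  0.025] w -0.058398973410385656 0.0
ee [504.5  58.3 220.6] lid frame (dist,yleft,height): [107.4 -64.5 149.3]
tool axes in (dist,left,h):
 [[ 0.005 -1.    -0.   ]
 [ 1.     0.005  0.005]
 [ 0.005  0.    -1.   ]]
```

```bash
python3 -m crank '[{"fingers":1,"slide":[0,0.0046,0.026],"twist":[0,0,0]},{"fingers":1,"slide":[0,0.0046,0.026],"twist":[0,0,0]},{"fingers":1,"slide":[0,0.014,0.0167],"twist":[0,0,0]},{"fingers":1,"slide":[0,0.014,0.0167],"twist":[0,0,0]},{"fingers":1,"slide":[0,0.01,0.013],"twist":[0,0,0]},{"fingers":1,"slide":[0,0.01,0.013],"twist":[0,0,0]},{"fingers":1,"slide":[0,0.0086,0.014],"twist":[0,0,0]},{"fingers":1,"slide":[0,0.0086,0.014],"twist":[0,0,0]},{"fingers":1,"slide":[0,0.0072,0.0148],"twist":[0,0,0]},{"fingers":1,"slide":[0,0.0072,0.0148],"twist":[0,0,0]}]'; python3 rel.py;  python3 -m crank '[{"fingers":1,"slide":[0,0.0056,0.0155],"twist":[0,0,0]},{"fingers":1,"slide":[0,0.0056,0.0155],"twist":[0,0,0]},{"fingers":1,"slide":[0,0.0041,0.016],"twist":[0,0,0]},{"fingers":1,"slide":[0,0.0041,0.016],"twist":[0,0,0]},{"fingers":1,"slide":[0,0.0025,0.0163],"twist":[0,0,0]},{"fingers":1,"slide":[0,0.0025,0.0163],"twist":[0,0,0]},{"fingers":1,"slide":[0,0,0],"twist":[0,0,0]}]'; python3 rel.py
```

```text
clock: 9.0
ee_pos: [515.1, 58.7, 130.1]
tcp_rot: [-150.0, -0.0, -78.1]
ft_force: [-0.6, -0.4, 0.1]
width: -0.2
finger_force: 0.3
J [  -5.8   -2.1  -50.2   13.1    8.7 -105.5] t 9.0 ft tool [ 0.24  0.56 -0.45] mom tool [-0.366 -0.029 -0.02 ] w -0.15050828477229264 0.3458939833853947
ee [515.1  58.7 130.1] lid frame (dist,yleft,height): [143.5 -66.4  65.7]
tool axes in (dist,left,h):
 [[ 0.003 -1.     0.002]
 [ 1.     0.003  0.   ]
 [ 0.    -0.002 -1.   ]]
clock: 9.58
ee_pos: [527.4, 61.6, 81.3]
tcp_rot: [-150.1, 0.0, -78.1]
ft_force: [-1.0, -0.4, 0.1]
width: 0.1
finger_force: 0.0
J [  -5.2    4.3  -53.1    3.8    8.4 -104.9] t 9.5833 ft tool [ 0.19  0.84 -0.62] mom tool [-0.478 -0.01   0.017] w 0.09552207486562235 0.0
ee [527.4  61.6  81.3] lid frame (dist,yleft,height): [157.  -66.1  17. ]
tool axes in (dist,left,h):
 [[ 0.003 -1.     0.001]
 [ 1.     0.003  0.003]
 [ 0.003 -0.001 -1.   ]]
```

```bash
python3 -m crank '[{"fingers":1,"slide":[0,0.001,0.008],"twist":[0,0,0]},{"fingers":1,"slide":[0,0.001,0.008],"twist":[0,0,0]},{"fingers":1,"slide":[0,0.001,0.008],"twist":[0,0,0]},{"fingers":1,"slide":[0,0,0],"twist":[0,0,0]}]'; python3 rel.py
python3 - <<'E'
from h import *
p=robot.grab_frame("side");i=p["image"][130:260,275:415,::-1]
cv2.imwrite("pics/c.png",cv2.resize(i,None,fx=4.5,fy=4.5,interpolation=cv2.INTER_CUBIC))
E
```

```text
clock: 9.92
ee_pos: [532.1, 62.5, 71.0]
tcp_rot: [-150.0, -0.0, -78.1]
ft_force: [-0.2, -0.3, 0.1]
width: 0.2
finger_force: 0.0
J [  -5.     6.   -53.6    1.5    8.4 -104.8] t 9.9167 ft tool [ 0.24  0.16 -0.17] mom tool [-0.459  0.05   0.007] w 0.1522000522340704 0.0
ee [532.1  62.5  71. ] lid frame (dist,yleft,height): [158.  -66.2   5.8]
tool axes in (dist,left,h):
 [[ 0.002 -1.     0.001]
 [ 1.     0.002 -0.   ]
 [-0.    -0.001 -1.   ]]
```

View pics/c.png

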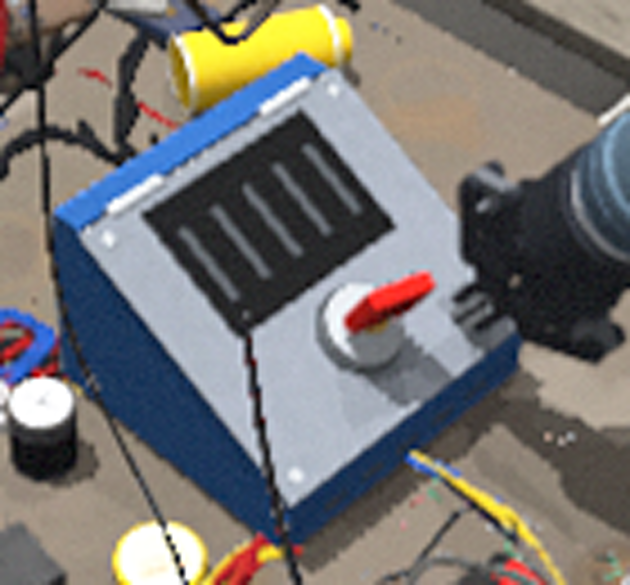

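The lid is nearly shut, with the fingers on its right and the key clear. I'll press on gently.

```bash
for k in 1 2 ; do python3 -m crank '[{"fingers":1,"slide":[0,0,0.004],"twist":[0,0,0]},{"fingers":1,"slide":[0,0,0.004],"twist":[0,0,0]},{"fingers":1,"slide":[0,0,0],"twist":[0,0,0]}]' >/dev/null; python3 rel.py | head -2; done
```

```text
J [  -4.9    6.6  -53.6    0.9    8.3 -104.7] t 10.2167 ft tool [-0.53 -0.04  0.16] mom tool [-0.435  0.017 -0.016] w -0.03437433243483845 0.0
ee [533.7  63.   67.7] lid frame (dist,yleft,height): [158.2 -66.1   2. ]
J [  -4.8    7.2  -53.7    0.2    8.3 -104.6] t 10.4667 ft tool [-0.24 -0.13  0.16] mom tool [-0.481  0.002 -0.023] w 0.14783699121767718 0.0
ee [535.7  63.4  64.1] lid frame (dist,yleft,height): [158.2 -66.1  -2.1]
```

```bash
for k in 1 2 3; do python3 -m crank '[{"fingers":1,"slide":[0,0,0.004],"twist":[0,0,0]},{"fingers":1,"slide":[0,0,0],"twist":[0,0,0]}]' >/dev/null; python3 rel.py | head -2; done
```

```text
J [-4.800e+00  7.500e+00 -5.370e+01 -1.000e-01  8.300e+00 -1.046e+02] t 10.6333 ft tool [ 0.26  0.75 -4.56] mom tool [-0.539 -0.053 -0.015] w -0.02998621328052541 2.284986629965715
ee [536.6  63.6  62.7] lid frame (dist,yleft,height): [158.1 -66.1  -3.8]
J [  -4.7    7.5  -53.7   -0.2    8.2 -104.5] t 10.8 ft tool [ -0.86   5.2  -40.63] mom tool [-1.409 -0.224  0.054] w 0.18587270195047642 20.120059209584724
ee [536.8  63.6  62.4] lid frame (dist,yleft,height): [158.1 -66.1  -4.2]
J [  -4.7    7.6  -53.8   -0.4    8.2 -104.5] t 10.9667 ft tool [ -1.26   8.54 -76.46] mom tool [-2.31  -0.377  0.027] w 0.05327575553603004 38.26065466739237
ee [537.1  63.7  62.1] lid frame (dist,yleft,height): [158.  -66.1  -4.6]
```

Lid hit its stop firmly (contact at height −4 in my frame). I'll back off and refit with the lid shut.

```bash
python3 -m crank '[{"fingers":1,"slide":[0,0,-0.03],"twist":[0,0,0]},{"fingers":0,"slide":[0,0,-0.06],"twist":[0,0,0]},{"fingers":0,"slide":[0,0,-0.07],"twist":[0,0,0]},{"fingers":0,"slide":[0,0,-0.07],"twist":[0,0,0]},{"fingers":0,"slide":[0,0,0],"twist":[0,0,0]}]'
python3 - <<'E'
from h import *
ims=[]
for n,o in (("side",(275,130)),("top",(312,125))):
    p=robot.grab_frame(n);i=p["image"][o[1]:o[1]+130,o[0]:o[0]+140,::-1]
    for t in ("key_grip","lock_core","lid"):print(n,t,[(d["position"].round(0) if hasattr(d["position"],'round') else d["position"],d["confidence"]) for d in robot.boxes_of(p,t)[:2]])
    ims.append(cv2.resize(i[:,:] if n=="side" else i,None,fx=4.28,fy=4.28,interpolation=cv2.INTER_CUBIC))
    cv2.imwrite(f"pics/d_{n}.png",ims[-1])
E
python3 rel.py
```

```text
clock: 11.38
ee_pos: [483.3, 51.7, 164.7]
tcp_rot: [-149.6, -0.1, -78.1]
ft_force: [1.6, -0.8, 0.6]
width: 48.1
finger_force: 0.0
side key_grip [([515.5, 135.7, 128.4], 0.59), ([583.0, 161.9, 93.2], 0.56)]
side lock_core [([534.5, 144.0, 83.2], 0.5)]
side lid [([580.9, 145.8, 96.2], 0.77)]
top key_grip [([526.3, 128.5, 126.4], 0.61)]
top lock_core []
top lid [([581.6, 140.0, 98.0], 0.9)]
J [  -7.6   -8.5  -50.8   19.4    9.6 -107.1] t 11.7833 ft tool [0.61 0.02 0.11] mom tool [-0.377  0.006 -0.047] w 85.34411932733802 0.0
ee [481.6  52.3 157. ] lid frame (dist,yleft,height): [159.6 -65.6 106. ]
tool axes in (dist,left,h):
 [[ 0.002 -1.     0.   ]
 [ 1.     0.002  0.003]
 [ 0.003 -0.    -1.   ]]
```

View pics/d_side.png

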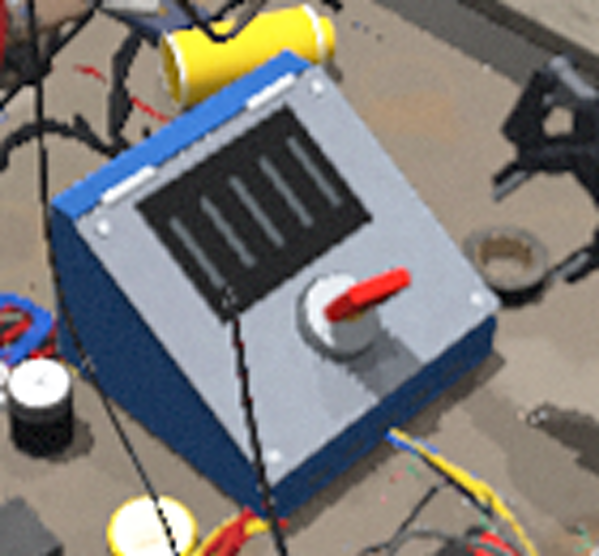

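View pics/d_top.png

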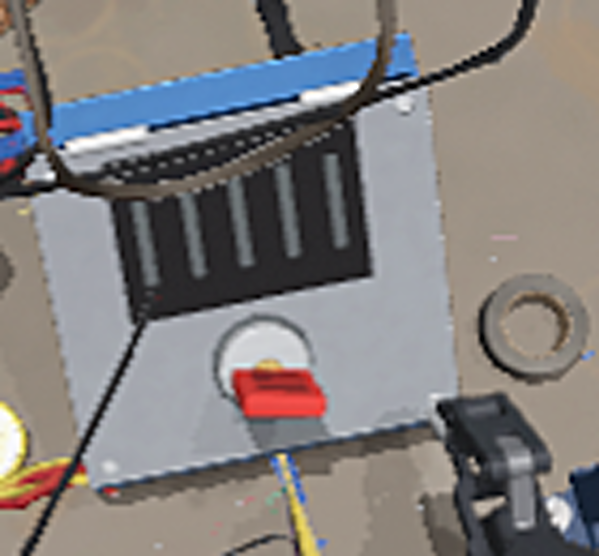

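Lid shut; the wing looks rotated perhaps 15–20° clockwise. I'll fit the wing silhouette (red mask) in both pictures.

```bash
cat > wing.py <<'E'
from h import *
from scipy.optimize import minimize
import sys
v=[581.5,140.8,.2108]
ps={n:robot.grab_frame(n) for n in ("side","top")}
S=8; obs={}
for n,p in ps.items():
    hsv=cv2.cvtColor(p["image"],cv2.COLOR_RGB2HSV);m=((hsv[...,0]<8)|(hsv[...,0]>172))&(hsv[...,1]>150)&(hsv[...,2]>60)
    c=proj(p,lidpts(v,0,[[135,0,40]]))[0].astype(int);o=c-[25,25]
    mm=np.zeros_like(m,np.uint8);mm[o[1]:o[1]+50,o[0]:o[0]+50]=m[o[1]:o[1]+50,o[0]:o[0]+50]
    k,l,s,_=cv2.connectedComponentsWithStats(mm);b=1+np.argmax(s[1:,4]);
    obs[n]=(o,cv2.resize((l==b).astype(np.uint8)[o[1]:o[1]+50,o[0]:o[0]+50].astype(np.float32),(50*S,50*S),interpolation=cv2.INTER_LINEAR)>.5); print(n,s[b])
def wing(x):
    d,y,h,t=x; c,s=np.cos(t),np.sin(t); P=[]
    for a in(-6,6):
        for b in(-21,21):
            for z in(-20,20): # clockwise from above: +left axis -> up-slope
                P.append([d-(b*s)+a*c, y+b*c+a*s, h+z])
    return lidpts(v,0,P)
def cost(x):
    e=0
    for n,p in ps.items():
        o,m=obs[n];uv=(proj(p,wing(x))-o+.5)*S
        g=np.zeros(m.shape,np.uint8);cv2.fillConvexPoly(g,cv2.convexHull(uv.astype(np.float32)).round().astype(np.int32),1)
        e+=1-(m&(g>0)).sum()/(m|(g>0)).sum()
    return e
best=min((minimize(cost,[135,0,38,t],method='Nelder-Mead',options=dict(initial_simplex=np.array([[135,0,38,t],[140,0,38,t],[135,5,38,t],[135,0,43,t],[135,0,38,t+.2]]))) for t in(0,.3,.6)),key=lambda r:r.fun)
print('wing dist,left,h,turn',best.x.round(2),best.fun)
print([ (t,round(cost([*best.x[:3],t]),3)) for t in (-.2,0,.15,.3,.45,.6)])
E
python3 wing.py
```

```text
side [351 193  20  12  99]
top [367 212  21  10 189]
wing dist,left,h,turn [ 1.2825e+02 -2.2300e+00  4.1400e+01  1.2000e-01] 0.5513716088118805
[(-0.2, np.float64(0.861)), (0, np.float64(0.67)), (0.15, np.float64(0.575)), (0.3, np.float64(0.646)), (0.45, np.float64(0.733)), (0.6, np.float64(0.879))]
```

```bash
cat >> wing.py <<'E'
def cost2(x):
    e=0
    for k,(n,p) in enumerate(ps.items()):
        o,m=obs[n];uv=(proj(p,wing(x[:4]))-o+.5+x[4+2*k:6+2*k])*S
        g=np.zeros(m.shape,np.uint8);cv2.fillConvexPoly(g,cv2.convexHull(uv.astype(np.float32)).round().astype(np.int32),1)
        e+=1-(m&(g>0)).sum()/(m|(g>0)).sum()
    return e+.01*np.sum(np.square(x[4:]))
for t in (0,.15,.3,.45):
    x0=np.array([130,-1,39,t,0,0,0,0.]);sx=np.vstack([x0]+[x0+d for d in np.diag([5,4,4,.15,1,1,1,1])])
    r=minimize(cost2,x0,method='Nelder-Mead',options=dict(initial_simplex=sx,maxiter=1500,maxfev=1500));print(r.x.round(2),round(r.fun,3))
for n in ps:
    o,m=obs[n];im=cv2.resize(ps[n]["image"][o[1]:o[1]+50,o[0]:o[0]+50,::-1],(400,400),interpolation=cv2.INTER_NEAREST)
    for P,c in ((best.x,(0,255,0)),):
        cv2.polylines(im,[cv2.convexHull(((proj(ps[n],wing(P))-o+.5)*S).astype(np.float32)).astype(np.int32)],1,c)
    L=(proj(ps[n],lidpts(v,0,[[190,-103,0],[190,103,0]]))-o+.5)*S;cv2.polylines(im,[L.astype(np.int32)],0,(255,255,0))
    cv2.polylines(im,[((proj(ps[n],lidpts(v,0,[[135+24*np.cos(a),24*np.sin(a),12] for a in np.arange(0,6.3,.2)]))-o+.5)*S).astype(np.int32)],1,(255,0,255))
    obs[n]=im
cv2.imwrite("pics/e.png",np.hstack([obs["side"],obs["top"]]))
E
python3 wing.py
```

```text
side [351 193  20  12 100]
top [367 212  21  10 189]
wing dist,left,h,turn [ 1.2795e+02 -2.3000e-01  4.2450e+01  1.1000e-01] 0.5410154867325591
[(-0.2, np.float64(0.865)), (0, np.float64(0.673)), (0.15, np.float64(0.571)), (0.3, np.float64(0.646)), (0.45, np.float64(0.749)), (0.6, np.float64(0.901))]
[ 1.2899e+02 -1.2700e+00  3.9150e+01  1.1000e-01  1.4000e-01 -6.2000e-01
  2.5000e-01  1.2000e-01] 0.536
[ 1.274e+02 -9.000e-01  4.039e+01  1.000e-01  1.000e-01  2.300e-01
  2.100e-01  4.200e-01] 0.537
[ 1.2724e+02 -7.0000e-02  3.9720e+01  1.1000e-01  7.0000e-01 -1.7000e-01
  8.7000e-01  3.7000e-01] 0.542
[ 1.2654e+02 -4.9000e-01  4.1500e+01  1.1000e-01  6.8000e-01  1.7000e-01
  7.8000e-01  4.6000e-01] 0.548
```

View pics/e.png

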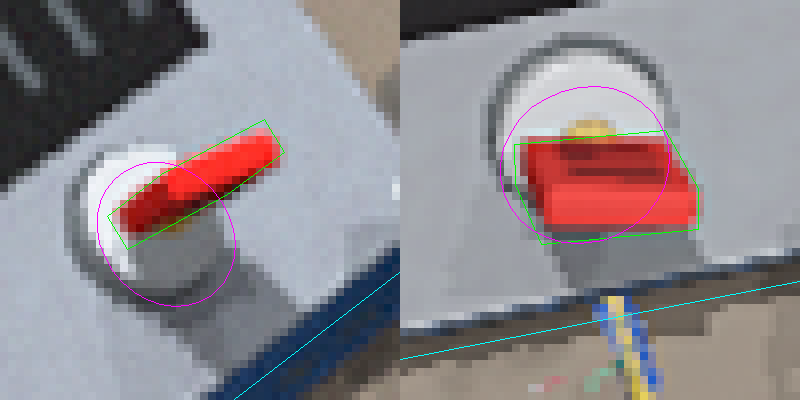

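My model front edge and lock circle sit about 4 px too far forward, which matches the −4 mm contact height. Refitting the case from shut-lid corners, lock circle and the contact point.

```bash
cat > fit2.py <<'E'
from h import *
ps,pt=robot.grab_frame("side"),robot.grab_frame("top")
c=lambda a,o:np.array(a)/4.28+o
S=c([[497,306],[262,490],[78,217],[325,68]],[275,130]); SL=[[190,-103],[190,103],[0,103],[0,-103]]
SC=c([[53,205],[289,51]],[275,130]); CP=np.array([[105,100,145],[105,-100,145.]])
T=c([[99,488],[457,420],[426,88]],[312,125]); TL=[[190,103],[190,-103],[0,-103]]
TC=c([[411,34]],[312,125])
old=[581.5,140.8,.2108];C=lidpts(old,0,[[158,-66,-4.2]])[0]
def f(v):
    A=lambda L:[[*p,v[3]] for p in L]
    L=lidpts(v,0,[[0,0,v[3]],[0,0,v[3]+1]]);con=(C-L[0])@(L[1]-L[0])
    return np.concatenate([(proj(ps,lidpts(v,0,A(SL)))-S).ravel(),(proj(ps,case2w(v,CP))-SC).ravel(),(proj(pt,lidpts(v,0,A(TL)))-T).ravel(),(proj(pt,case2w(v,CP[1:]))-TC).ravel(),[con*2,(v[3]-2)*.5]])
r=least_squares(f,[585,140,.2,2],x_scale=[10,10,.1,1],loss='soft_l1')
print(r.x,f(r.x)[:-2].reshape(-1,2).round(1),f(r.x)[-2:])
E
python3 fit2.py
```

```text
[ 5.84574281e+02  1.39624152e+02  2.02875019e-01 -2.98529632e+00] [[ 1.5  1.5]
 [ 1.3  0.3]
 [-0.8  1.8]
 [-0.4 -0.1]
 [-1.5 -2.6]
 [-0.3 -1.5]
 [-2.8  0.7]
 [ 0.4  0.5]
 [ 0.8 -1. ]
 [ 0.3 -1.1]] [-0.18001146 -2.49264816]
```

Triangulation puts the wing centre in the old frame at about (128, −0.7, 39), turned about 0.11 rad, consistent with the case lying 8 mm further back. Moving over it and descending.

```bash
python3 -m crank '[{"fingers":0,"slide":[-0.065,-0.0316,0],"twist":[0,0,0]},{"fingers":0,"slide":[-0.065,-0.0316,0],"twist":[0,0,0]},{"fingers":0,"slide":[0,0,0.03],"twist":[0,0,0.69]},{"fingers":0,"slide":[0,0,0.036],"twist":[0,0,0.69]},{"fingers":0,"slide":[0,0,0],"twist":[0,0,0]}]' 20; python3 rel.py
python3 - <<'E'
from h import *
p=robot.grab_frame("side");i=p["image"][120:220,300:433,::-1]
q=robot.grab_frame("top")["image"][140:240,320:453,::-1]
cv2.imwrite("pics/g.png",np.hstack([cv2.resize(x,(400,300),interpolation=cv2.INTER_CUBIC) for x in(i,q)]))
E
```

```text
clock: 12.5
ee_pos: [511.3, 125.7, 143.9]
tcp_rot: [-150.3, 3.2, -83.5]
ft_force: [-0.3, -0.2, -0.8]
width: 85.2
finger_force: 0.0
J [  4.7  -2.5 -48.2  14.7   3.6 -90. ] t 12.5 ft tool [0.2  0.65 0.52] mom tool [-0.522  0.036 -0.037] w 85.20662419428685 0.0
ee [511.3 125.7 143.9] lid frame (dist,yleft,height): [ 1.277e+02 -1.000e-01  7.240e+01]
tool axes in (dist,left,h):
 [[ 0.112 -0.994  0.   ]
 [ 0.994  0.112  0.003]
 [ 0.003 -0.    -1.   ]]
```

View pics/g.png

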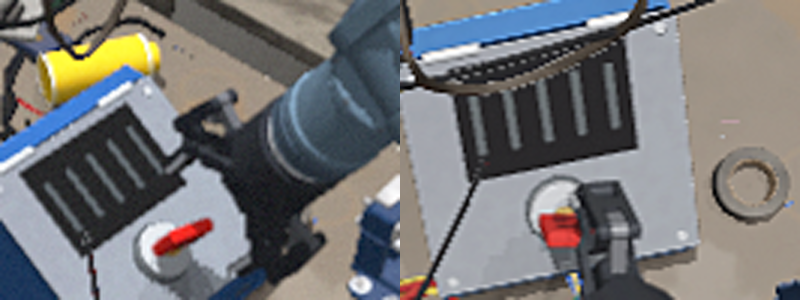

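```bash
python3 -m crank '[{"fingers":0,"slide":[0,0,0.03],"twist":[0,0,0]},{"fingers":0,"slide":[0,0,0.03],"twist":[0,0,0]},{"fingers":0,"slide":[0,0,0.03],"twist":[0,0,0]},{"fingers":0,"slide":[0,0,0.01],"twist":[0,0,0]},{"fingers":0,"slide":[0,0,0],"twist":[0,0,0]}]' 20 >/dev/null; python3 rel.py;python3 -m crank '[{"fingers":0.7,"slide":[0,0,0],"twist":[0,0,0]},{"fingers":0.7,"slide":[0,0,0],"twist":[0,0,0]},{"fingers":0.75,"slide":[0,0,0],"twist":[0,0,0]},{"fingers":0.75,"slide":[0,0,0],"twist":[0,0,0]},{"fingers":0.75,"slide":[0,0,0],"twist":[0,0,0]}]' 20 ; python3 rel.py|head -2
```

```text
J [  5.    4.1 -49.4   6.8   3.4 -89.7] t 13.0167 ft tool [0.84 0.19 0.3 ] mom tool [-0.416  0.051 -0.013] w 85.57316826429847 0.0
ee [535.7 129.4 102. ] lid frame (dist,yleft,height): [127.3  -1.6  23.8]
tool axes in (dist,left,h):
 [[ 0.112 -0.994  0.002]
 [ 0.994  0.112  0.002]
 [ 0.002 -0.002 -1.   ]]
clock: 13.43
ee_pos: [536.4, 129.9, 103.3]
tcp_rot: [-150.1, 3.1, -83.5]
ft_force: [0.6, 0.2, 0.6]
width: 25.5
finger_force: 0.0
J [  5.1   4.  -49.3   6.8   3.4 -89.6] t 13.4333 ft tool [-0.15 -0.87 -0.19] mom tool [-0.394  0.059 -0.018] w 25.482475788243093 0.0
ee [536.4 129.9 103.3] lid frame (dist,yleft,height): [126.   -1.2  24.6]
```

```bash
python3 -m crank '[{"fingers":0.85,"slide":[0,0,0],"twist":[0,0,0]},{"fingers":0.85,"slide":[0,0,0],"twist":[0,0,0]},{"fingers":1,"slide":[0,0,0],"twist":[0,0,0]},{"fingers":1,"slide":[0,0,0],"twist":[0,0,0]}]' 20 >/dev/null; python3 rel.py;python3 rel.py|head -2
```

```text
J [  5.1   4.1 -49.5   6.8   3.4 -89.6] t 13.7667 ft tool [ 1.77  3.56 -5.28] mom tool [-1.15   0.313 -0.013] w 11.736877546748232 22.780089676380157
ee [534.4 129.6 101.4] lid frame (dist,yleft,height): [128.7  -1.1  23.9]
tool axes in (dist,left,h):
 [[ 0.112 -0.994  0.002]
 [ 0.994  0.112  0.003]
 [ 0.003 -0.001 -1.   ]]
J [  5.1   4.1 -49.5   6.8   3.4 -89.6] t 13.7667 ft tool [ 1.77  3.56 -5.28] mom tool [-1.15   0.313 -0.013] w 11.736877546748232 22.780089676380157
ee [534.4 129.6 101.4] lid frame (dist,yleft,height): [128.7  -1.1  23.9]
```

```bash
for k in 1 2; do python3 -m crank '[{"fingers":1,"slide":[0,0,0.001],"twist":[0,0,0]},{"fingers":1,"slide":[0,0,0],"twist":[0,0,0]}]' 20 >/dev/null; python3 rel.py|head -2;done
```

```text
J [  5.1   4.1 -49.5   6.8   3.4 -89.6] t 13.9333 ft tool [  1.38   4.57 -10.76] mom tool [-1.344  0.307  0.034] w 11.592809119825182 23.804142773151398
ee [534.5 129.6 101.2] lid frame (dist,yleft,height): [128.7  -1.1  23.7]
J [  5.1   4.1 -49.5   6.7   3.4 -89.6] t 14.1 ft tool [  0.91   5.52 -16.62] mom tool [-1.64   0.395  0.011] w 11.724591044055673 24.689325392246246
ee [534.6 129.6 101. ] lid frame (dist,yleft,height): [128.7  -1.1  23.5]
```

```bash
python3 -m crank '[{"fingers":1,"slide":[0,0,-0.0008],"twist":[0,0,0.5]},{"fingers":1,"slide":[0,0,0],"twist":[0,0,0.5]}]' 20 >/dev/null; python3 rel.py|head -1; for k in 1 2 3 4 5 6; do python3 -m crank '[{"fingers":1,"slide":[0,0,0],"twist":[0,0,0.5]},{"fingers":1,"slide":[0,0,0],"twist":[0,0,0.5]}]' 20 >/dev/null; python3 rel.py|head -1;done; python3 rel.py
```

```text
J [  5.1   4.1 -49.5   6.8   3.4 -84.9] t 14.2667 ft tool [  1.22   4.22 -10.55] mom tool [-1.381  0.425 -0.107] w 11.787312217343695 23.627483546733856
J [  5.1   4.1 -49.5   6.8   3.4 -80.3] t 14.4333 ft tool [ 2.35  3.41 -5.86] mom tool [-1.134  0.525 -0.087] w 11.649006761448435 23.15914750099182
J [  5.1   4.2 -49.5   6.7   3.4 -75.7] t 14.6 ft tool [ 1.56  3.39 -0.75] mom tool [-0.945  0.58  -0.022] w 11.728232787412558 22.285688817501068
J [  5.1   4.2 -49.5   6.7   3.4 -71.2] t 14.7667 ft tool [ 1.69  2.69 -0.2 ] mom tool [-0.928  0.656  0.002] w 11.626547858781787 22.249230444431305
J [  5.1   4.2 -49.5   6.7   3.4 -66.6] t 14.9333 ft tool [ 2.76  2.31 -1.33] mom tool [-0.869  0.723  0.029] w 11.835097515854557 22.255396842956543
J [  5.1   4.2 -49.4   6.7   3.4 -62. ] t 15.1 ft tool [ 2.9   3.73 -5.83] mom tool [-0.984  0.844 -0.08 ] w 11.751335805579945 23.023789823055267
J [  5.1   4.1 -49.5   6.8   3.4 -57.4] t 15.2667 ft tool [  3.09   1.51 -10.31] mom tool [-0.393  0.906 -0.085] w 11.921837226683234 23.84395658969879
J [  5.1   4.1 -49.5   6.8   3.4 -57.4] t 15.2667 ft tool [  3.09   1.51 -10.31] mom tool [-0.393  0.906 -0.085] w 11.921837226683234 23.84395658969879
ee [534.7 129.6 101.1] lid frame (dist,yleft,height): [128.6  -1.2  23.5]
tool axes in (dist,left,h):
 [[ 0.624 -0.781  0.003]
 [ 0.781  0.624  0.001]
 [ 0.003 -0.002 -1.   ]]
```

The force fell to zero around J6 ≈ −71 (turn ≈ 0.43). Going back there and pushing.

```bash
python3 -m crank '[{"fingers":1,"slide":[0,0,0],"twist":[0,0,-1]},{"fingers":1,"slide":[0,0,0],"twist":[0,0,-1]},{"fingers":1,"slide":[0,0,0],"twist":[0,0,-1]},{"fingers":1,"slide":[0,0,0],"twist":[0,0,0]}]' 20 >/dev/null; python3 rel.py|head -1; for k in 1 2 3; do python3 -m crank '[{"fingers":1,"slide":[0,0,0.001],"twist":[0,0,0]},{"fingers":1,"slide":[0,0,0],"twist":[0,0,0]}]' 20 >/dev/null; python3 rel.py|head -2;done
```

```text
J [  5.1   4.2 -49.5   6.7   3.4 -71.3] t 15.6 ft tool [ 2.98  2.87 -0.77] mom tool [-1.079  0.731  0.018] w 11.85534208226562 22.28912740945816
J [  5.1   4.3 -49.5   6.6   3.4 -71.2] t 15.7667 ft tool [ 2.64  3.84 -0.83] mom tool [-1.252  0.875 -0.024] w 11.890401459829734 22.2312793135643
ee [535.1 129.7 100.3] lid frame (dist,yleft,height): [128.6  -1.1  22.6]
J [  5.1   4.4 -49.5   6.6   3.4 -71.2] t 15.9333 ft tool [ 3.89  4.31 -0.86] mom tool [-1.316  0.846 -0.003] w 11.726145335484254 22.218298316001892
ee [535.4 129.8  99.8] lid frame (dist,yleft,height): [128.6  -1.1  22.1]
J [  5.1   4.4 -49.5   6.5   3.4 -71.2] t 16.1 ft tool [2.88 4.89 0.34] mom tool [-1.327  0.861 -0.014] w 11.724273032199953 22.208530604839325
ee [535.6 129.9  99.4] lid frame (dist,yleft,height): [128.6  -1.1  21.6]
```

It's going in freely.

```bash
for k in 1 2 3 4 5 6 7; do python3 -m crank '[{"fingers":1,"slide":[0,0,0.0012],"twist":[0,0,0]},{"fingers":1,"slide":[0,0,0],"twist":[0,0,0]}]' 20 >/dev/null; python3 rel.py|head -2|grep -o 'ft tool.*mom\|height.*\|t [0-9.]* ';done
```

```text
t 16.2667 
ft tool [ 3.76  4.   -0.15] mom
height): [128.6  -1.1  21. ]
t 16.4333 
ft tool [3.61 4.55 0.68] mom
height): [128.6  -1.1  20.3]
t 16.6 
ft tool [2.94 4.62 0.23] mom
height): [128.6  -1.1  19.8]
t 16.7667 
ft tool [ 3.19  4.   -0.09] mom
height): [128.6  -1.1  19.2]
t 16.9333 
ft tool [ 3.49  4.45 -0.24] mom
height): [128.6  -1.1  18.6]
t 17.1 
ft tool [3.6  3.65 0.87] mom
height): [128.6  -1.1  18. ]
t 17.2667 
ft tool [ 3.59  4.71 -2.43] mom
height): [128.6  -1.1  17.5]
```

```bash
python3 -m crank '[{"fingers":1,"slide":[0,0,0.0008],"twist":[0,0,0]},{"fingers":1,"slide":[0,0,0],"twist":[0,0,0]}]' 20 >/dev/null; python3 rel.py|head -2;  python3 -m crank '[{"fingers":1,"slide":[0,0,0],"twist":[0,0,0.7]},{"fingers":1,"slide":[0,0,0],"twist":[0,0,0.7]},{"fingers":1,"slide":[0,0,0],"twist":[0,0,0.7]}]' 20 >/dev/null; python3 rel.py|head -2; python3 -m crank '[{"fingers":1,"slide":[0,0,0],"twist":[0,0,0.7]},{"fingers":1,"slide":[0,0,0],"twist":[0,0,0.7]},{"fingers":1,"slide":[0,0,0],"twist":[0,0,0.7]},{"fingers":1,"slide":[0,0,0],"twist":[0,0,0.7]},{"fingers":1,"slide":[0,0,0],"twist":[0,0,0.7]},{"fingers":1,"slide":[0,0,0],"twist":[0,0,0.7]}]' 20 >/dev/null; python3 rel.py
```

```text
J [  5.2   5.  -49.5   5.8   3.4 -71.2] t 17.4333 ft tool [ 4.03  5.93 -8.69] mom tool [-1.52   1.028  0.014] w 11.724407929606713 23.518388271331787
ee [537.7 130.3  95.8] lid frame (dist,yleft,height): [128.5  -1.1  17.4]
J [  5.2   5.  -49.5   5.8   3.3 -61.4] t 17.6833 ft tool [ 5.94  4.78 -8.59] mom tool [-1.369  1.295 -0.131] w 11.548541167339865 23.37853342294693
ee [537.7 130.3  95.8] lid frame (dist,yleft,height): [128.6  -1.1  17.4]
J [  5.2   5.  -49.5   5.8   3.3 -42.2] t 18.1833 ft tool [ 7.14  2.16 -9.01] mom tool [-0.87   1.739 -0.125] w 12.010407210969712 23.351562023162842
ee [537.7 130.2  95.8] lid frame (dist,yleft,height): [128.5  -1.2  17.4]
tool axes in (dist,left,h):
 [[ 0.808 -0.59   0.004]
 [ 0.59   0.808  0.   ]
 [ 0.003 -0.002 -1.   ]]
```

```bash
python3 -m crank '[{"fingers":1,"slide":[0,0,0],"twist":[0,0,0.7]},{"fingers":1,"slide":[0,0,0],"twist":[0,0,0.7]},{"fingers":1,"slide":[0,0,0],"twist":[0,0,0.7]},{"fingers":1,"slide":[0,0,0],"twist":[0,0,0.7]},{"fingers":1,"slide":[0,0,0],"twist":[0,0,0.7]},{"fingers":1,"slide":[0,0,0],"twist":[0,0,0.7]},{"fingers":1,"slide":[0,0,0],"twist":[0,0,0.7]},{"fingers":1,"slide":[0,0,0],"twist":[0,0,0.7]},{"fingers":1,"slide":[0,0,0],"twist":[0,0,0.7]},{"fingers":1,"slide":[0,0,0],"twist":[0,0,0.7]}]' 20 >/dev/null; python3 rel.py; for k in 1 2 3; do python3 -m crank '[{"fingers":1,"slide":[0,0,0],"twist":[0,0,0.5]},{"fingers":1,"slide":[0,0,0],"twist":[0,0,0]}]' 20 >/dev/null; python3 rel.py|head -1; done
```

```text
J [  5.1   5.  -49.5   5.8   3.3 -10.1] t 19.0167 ft tool [ 6.61 -1.54 -8.08] mom tool [ 0.239  1.885 -0.178] w 11.62367807057321 23.396698236465454
ee [537.8 130.1  95.9] lid frame (dist,yleft,height): [128.4  -1.3  17.4]
tool axes in (dist,left,h):
 [[ 0.998 -0.071  0.003]
 [ 0.071  0.998 -0.002]
 [ 0.003 -0.002 -1.   ]]
J [  5.1   5.  -49.5   5.8   3.3  -7.8] t 19.1833 ft tool [ 6.38 -1.92 -8.61] mom tool [ 0.29   1.934 -0.058] w 11.72026501594059 23.37932378053665
J [  5.1   5.  -49.5   5.8   3.3  -5.6] t 19.35 ft tool [ 5.64 -2.53 -8.17] mom tool [ 0.376  1.889 -0.34 ] w 11.673656480084226 24.10653054714203
J [  5.2   5.  -49.5   5.8   3.3  -3.4] t 19.5167 ft tool [ 7.06 -3.74 -8.51] mom tool [ 0.516  1.857 -0.834] w 11.236000961288408 35.52053511142731
```

Stop reached. Ease the torque, release and withdraw along the axis.

```bash
python3 -m crank '[{"fingers":1,"slide":[0,0,0],"twist":[0,0,-0.6]},{"fingers":1,"slide":[0,0,0],"twist":[0,0,0]},{"fingers":1,"slide":[0,0,0],"twist":[0,0,0]}]' 20 >/dev/null; python3 rel.py|head -1; python3 -m crank '[{"fingers":0.7,"slide":[0,0,0],"twist":[0,0,0]},{"fingers":0.4,"slide":[0,0,0],"twist":[0,0,0]},{"fingers":0.4,"slide":[0,0,0],"twist":[0,0,0]},{"fingers":0.4,"slide":[0,0,0],"twist":[0,0,0]},{"fingers":0.4,"slide":[0,0,-0.03],"twist":[0,0,0]},{"fingers":0.4,"slide":[0,0,-0.06],"twist":[0,0,0]},{"fingers":0.4,"slide":[0,0,-0.08],"twist":[0,0,0]},{"fingers":0.4,"slide":[0,0,-0.08],"twist":[0,0,0]},{"fingers":0.4,"slide":[0,0,-0.04],"twist":[0,0,0]},{"fingers":0.4,"slide":[0,0,0],"twist":[0,0,0]},{"fingers":0.4,"slide":[0,0,0],"twist":[0,0,0]}]'; python3 rel.py|head -2
python3 - <<'E'
from h import *
p=robot.grab_frame("side");i=p["image"][130:230,290:423,::-1]
q=robot.grab_frame("top")["image"][140:240,320:453,::-1]
cv2.imwrite("pics/k.png",np.hstack([cv2.resize(x,(400,300),interpolation=cv2.INTER_CUBIC) for x in(i,q)]))
E
```

```text
J [  5.1   5.  -49.5   5.8   3.3  -6.1] t 19.7667 ft tool [ 6.11 -2.17 -9.67] mom tool [ 0.291  1.823 -0.142] w 11.687395177439557 23.41049462556839
clock: 20.68
ee_pos: [470.1, 115.8, 224.9]
tcp_rot: [-179.8, 30.3, -167.8]
ft_force: [1.3, -0.6, 0.9]
width: 51.2
finger_force: 0.0
J [  3.6 -13.4 -43.8  29.6   4.1  -7.4] t 20.6833 ft tool [-1.43 -0.82 -0.17] mom tool [-0.022  0.399  0.029] w 51.187440845631066 0.0
ee [470.1 115.8 224.9] lid frame (dist,yleft,height): [123.9  -1.1 163.8]
```

View pics/k.png

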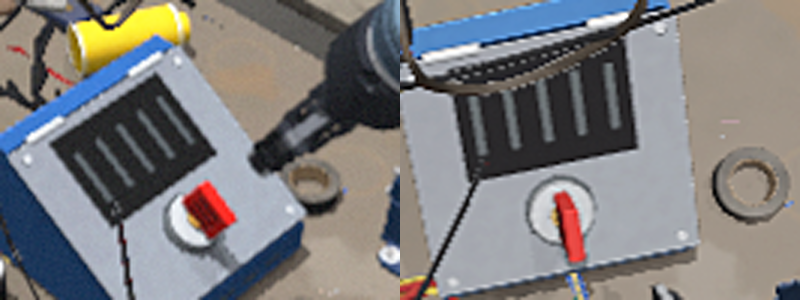

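The picture shows the lid shut, the wing lying up and down the slope (top view about 568,228), sunk in, and the gripper clear.

```bash
python3 -c "
from bench import robot;print(robot.hand_in())"
```

```text
the job is handed in; nothing more can be done
None
```

The lid is shut and the key is in the notch, turned clockwise to its stop and let go, with the gripper clear; I handed the job in at about 21 s, but no verdict came back.

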